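Shake the dice out of the dial-lid jar

ROBOT

A 6-joint arm with a two-finger parallel gripper is mounted at the origin on the work surface. World frame = base frame: x ahead of the robot, y to its left, z up, the work surface at z = 0. Lengths are in m, angles in rad, forces in N, time in s.
With the tool pointing down it reaches from about 0.35 to 0.775 m from the base axis. Payload 5.5 kg.
Tool frame: the origin (TCP) lies between the finger pads; the fingertips stand 19 mm ahead of it and the grasp point (between the pads) is the TCP; z points along the fingers, x is the direction in which the jaws open and shut, and the axes are right-handed (so a half turn about z gives the same grasp; the last joint's range is limited). The gripper opens to 85 mm and grips with 20 to 120 N. Pads are 22 mm wide; open, the fingers measure 114 mm over their backs; the gripper's body (76 mm by 85 mm) begins 54 mm behind the grasp point. The pads swing forward as they close: fully open they stand 13 mm farther back than shut.
Start: joints at [-1.376, 0.313, 0.046, 1.304, 0, 1.431], TCP at [0.189, -0.543, 0.25] pointing down, gripper open.
Joint ranges: [-2.76, 2.76], [-0.86, 1.69], [-1.03, 1.26], [-2.2, 2.34], [-1.47, 1.5], [-3.14, 3.14]. Speed limits (rad/s): [2.57, 2.57, 3.14, 3.14, 3.14, 3.14].

INTERFACE

Orientations are given as a unit quaternion [w, x, y, z].
In Python, from workcell import env gives the robot as it stands. The module is installed in compiled form; this text tells all that it offers.
- The arm moves only by the tool carry_out, never from a script. Its argument "steps" is a list of rows, each a list of 7 numbers: the gripper command: -1 is shut, 1 is fully open, values between are in proportion, then the shift along the tool's x, y, z in m, then the turn, a rotation vector about the tool's x, y, z in rad. A call has 1 to 20 rows; each row shifts and turns the commanded pose from where the row before left it, along the tool's axes as they then stand; what a row does not reach is not made up. A row lasts 1/8 s, in which the tool goes at most 62.5 mm and 10.7 degrees, less where a joint would pass 70% of its speed; a pose out of reach is approached as far as the arm can. A call with a gripper value outside its range is refused whole. The fingers move at their own pace and stop on an object; "grip_force" is the grip in N (left out, the last holds). Time passes only in rows, so rows that do not move let the fingers close. It gives the time, the measured TCP pose, the force and the opening at its end, in the units of the state.
- env.get_state(): the state, without advancing time (a new reading comes with each control period).
- env.read_camera(name): name is "scene" or "top" or "wrist"; returns a dict with "color" (420x560x3 uint8, red, green, blue), "K" (3x3 intrinsics, pixels), "R" (3x3) and "t" (3): a world point X has camera coordinates R X + t. Camera axes: x right, y down, z forward; pixel columns grow to the right and rows downward; lengths in m; the calibration is good to about 2 mm. The wrist camera is an equidistant fisheye: a pixel r from the principal point sees the ray r / f radians off the axis. A picture is of the moment at which its call begins. There is no depth.
- env.hand_in(): hands the job in, once; it reports no verdict.
The state is a dict: "clock": time; "joint_pos": joint angles; "qvel": joint speeds; "tau": joint torques, N m; "tcp_pos": TCP position; "orientation": TCP orientation; "wrist_force": force on the tool from outside, world axes, zero at the start; "ft_torque": the same for the moment, N m; "finger_gap": finger opening in m.
Only numpy, scipy, OpenCV 4.12 (cv2) and the standard library are available. Lean on these libraries where they do the work, as an engineer would, in place of code of your own. Each camera call takes 0.05 s, during which the arm holds its last target. There are 200 camera calls.

TASK

Get the four dice out for the game: first press the jar's lid down until it is fully home, then turn the dial on it until its largest opening lies squarely over the pouring side. Then tip the jar by its handle, rocking it if need be, until all four dice are in the wooden tray, and swing it back fully upright, leaving the lid home and the dial at its largest opening. Leave the dice tower, the binder clip and the terrain block where they are.

Things in the scene. Friction and masses are not known exactly. Their poses are not given: they have to be found in the camera images.
- stand: fixed dark steel stand, two uprights 156 mm apart (122 mm high) on 170 mm long feet, with a jar hung between them. Origin on the shelf midway between the uprights, right below the pivot axis. x axis: level, the side to which the jar pours (the tray lies that way); y axis: along the pivot axis; z up
- jar_pivot (a point): centre of the jar, on its level pivot axis, 118 mm above the shelf. The jar is white ceramic, 86 mm in diameter, 80 mm high (40 mm above and below this point). The axes turn with the jar: z towards its mouth, x to the pouring side
- jar (a joint): tipping of the jar about the pivot axis, rad: 0 upright (on a stop), grows as the mouth goes over to the stand's +x, stop at 2.4. Friction (0.25 N m, 2 to 3 N at the handle) keeps it where it is left. Dice start sliding out at about 1.7 to 2.0
- handle_mid (a point): middle of the jar's handle, at its back: a level round steel bar 10 mm thick, parallel to the pivot axis, 58 mm clear between its two arms, 90 mm behind and 30 mm above the pivot axis while upright (40 mm clear of the jar's wall). Pinched from above across the bar, it turns between the fingers as the jar tips; it travels on a 95 mm radius about the pivot axis. Axes as the jar's
- lid (a joint): how far the black push-on lid (94 mm across) has been pressed down onto the jar, m: about 0 as found (6 mm proud), 0.006 fully home. Pushing it along takes about 4 N; it stays where it is left. Pressing on top of the dial's knob, in the middle, pushes it
- dial (a joint): turn of the flat metal dial (85 mm) on the lid, rad: grows clockwise seen from above, stops at -1.75 and 1.75. The lid under it is open in one quarter only, on the pouring side (jar's x). Over that the dial puts: at 0 fine holes, at -1.57 a short slot, at +1.57 its largest opening, a whole quarter cut out (dice pass). Knob's length: along jar's x at 0, along the pivot axis at 1.57
- dial_top (a point): centre of the top face of the dial's knob: a bar 36 mm long, 12 mm thick, standing 28 mm above the dial's flat face, to be gripped across its 12 mm. This point lies 80.5 mm above the pivot axis before the lid is pressed, 74.5 mm after. Its axes turn with the dial: x along the knob's 36 mm length, y from the knob towards the cut-out quarter
- tray: loose open wooden tray under and in front of the jar, 200 x 126 mm outside, 40 mm high, walls 6 mm, 0.5 kg; x is its long direction. Origin at the centre of its underside
- die1: a 14 mm cube of black stone with small white pips, 12 g; origin at its centre. At the start it lies on the floor inside the jar
- die2: a 14 mm cube of black stone with small white pips, 12 g; origin at its centre. At the start it lies on the floor inside the jar
- die3: a 14 mm cube of black stone with small white pips, 12 g; origin at its centre. At the start it lies on the floor inside the jar
- die4: a 14 mm cube of black stone with small white pips, 12 g; origin at its centre. At the start it lies on the floor inside the jar
- dice_tower: bystander: white plastic dice tower, 70 x 70 mm, 142 mm high, with a 70 mm tray in front (-x); origin at the underside of the tower
- binder_clip: bystander: steel binder clip lying flat, 32 mm wide, 16 mm high; origin at the underside
- terrain_block: bystander: stepped green polystyrene terrain block, 100 x 80 mm, 58 mm high; origin at the underside
There are look-alikes about, which are no part of the job. Of the things shaped like the tray, the wooden one is meant.

How it is judged:
By the outcome, as a careful person would: the job done as asked, in the order asked, and still so for the second after the job is handed in, with the robot touching nothing.
It also fails if it takes over 64 s, if anything falls off the work surface, if the arm or the gripper's body presses on something with over 40 N, if the wrist force passes 120 N, or if a joint passes its speed limit or range.

## Working session

There is one attempt and no reset: what is moved stays moved. The work goes in short steps, Python scripts to look and compute and a tool call to move; the robot and the scene stay as the last step left them, time stands still between calls to the robot, and variables do not carry over. Pictures are saved under pics/ and viewed, about 8 in all and at most 12, crops included, and the job is handed in when it is done.

Besides the shell and the picture viewer there is one more tool, called as name(argument=value, ...) on one line, values as JSON. carry_out: Moves the arm, as the interface text tells. Its arguments: {"type":"object","properties":{"steps":{"type":"array","items":{"type":"array","items":{"type":"number"}}},"grip_force":{"type":"number"}},"required":["steps"]}

```bash
mkdir -p pics; python3 - <<'E'
from workcell import env
import cv2,numpy as np,pickle
d={}
for n in("scene","top"):
    c=env.read_camera(n); d[n]=c; cv2.imwrite(f"pics/{n}0.png",cv2.cvtColor(c["color"],cv2.COLOR_RGB2BGR)); print(n,c["K"].tolist(),np.round(c["R"],4).tolist(),c["t"])
pickle.dump(d,open("d0.pkl","wb")); print(env.get_state())
E
```

```text
scene [[412.7615587724439, 0.0, 283.982751016537], [0.0, 412.7615587724439, 209.717633972704], [0.0, 0.0, 1.0]] [[-0.555, 0.8319, -0.0025], [0.6341, 0.4211, -0.6485], [-0.5384, -0.3615, -0.7612]] [ 0.27360785 -0.24955216  1.31422276]
top [[477.3921094140916, 0.0, 279.50115226339256], [0.0, 477.3921094140916, 204.3673393670841], [0.0, 0.0, 1.0]] [[0.0272, -0.9996, 0.001], [-0.9873, -0.027, -0.1563], [0.1563, 0.0032, -0.9877]] [-0.0178489   0.55899245  1.10253036]
{'clock': 0.1, 'joint_pos': array([-1.37562568e+00,  3.13925972e-01,  4.51014755e-02,  1.30360057e+00,
        2.76526248e-06,  1.43122173e+00]), 'qvel': array([-0.00138581, -0.00188071,  0.00140335, -0.00218981,  0.00100269,
        0.00055307]), 'tau': array([ 2.09723687e-03, -4.81723344e+01,  2.99243402e+01,  1.27514696e-02,
       -1.08059955e-04, -6.87486761e-06]), 'tcp_pos': array([ 0.18882708, -0.54266592,  0.24950127]), 'orientation': array([-5.60623936e-04,  8.15023827e-01, -5.79426870e-01, -5.90680070e-04]), 'wrist_force': array([-1.32351186, -0.28232646, -0.1859635 ]), 'ft_torque': array([-0.05284177, -0.03310344, -0.07369185]), 'finger_gap': 0.08544414707381966}
```

View pics/scene0.png

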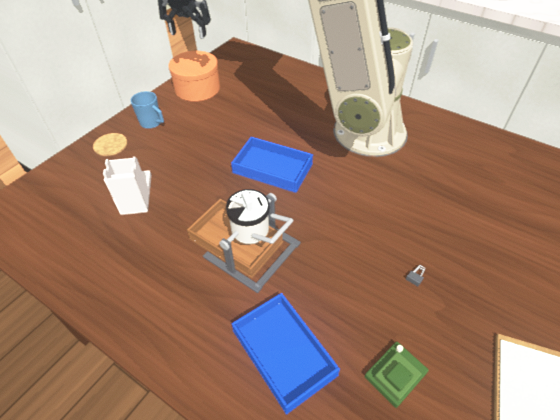

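View pics/top0.png

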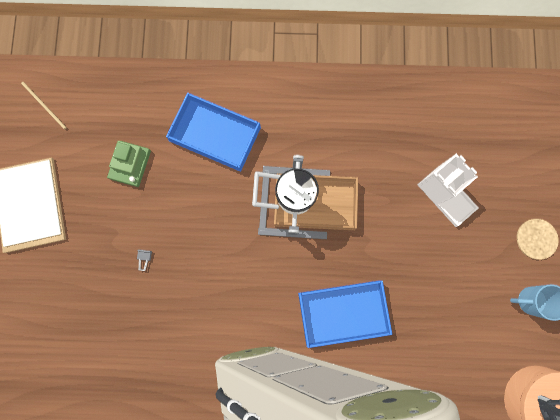

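Look-alikes for the tray: blue trays at top px (213,132) and (346,313), and a wooden one at (325,203). The wooden one is the right one. There is only one jar, lidded at (297,190), with its handle at (258,190) to the left, so it pours right (world −y). Next is one close crop of top and scene side by side.

```bash
cat > h.py <<'E'
import numpy as np,cv2
def ray(c,u,v):
    d=c["R"].T@np.linalg.solve(c["K"],[u,v,1.]); o=-c["R"].T@c["t"]; return o,d
def onz(c,u,v,z):
    o,d=ray(c,u,v); return o+d*(z-o[2])/d[2]
def proj(c,X):
    p=c["K"]@(c["R"]@np.asarray(X,float)+c["t"]); return p[:2]/p[2]
E
python3 - <<'E'
import pickle,cv2,numpy as np
from h import *
d=pickle.load(open("d0.pkl","rb"))
t=cv2.cvtColor(d["top"]["color"],6-2) if 0 else d["top"]["color"][:,:,::-1]
s=d["scene"]["color"][:,:,::-1]
a=cv2.resize(t[145:245,240:370],None,fx=5,fy=5,interpolation=cv2.INTER_CUBIC)[:500,:400+250]
cv2.imwrite("pics/crop1.png",a)
b=cv2.resize(s[180:290,185:305],None,fx=5,fy=5,interpolation=cv2.INTER_CUBIC)
cv2.imwrite("pics/crop2.png",b)
c=d["top"]
for n,u,v,z in[("lidcentre",297,190,.17),("handle top",258,174,.148),("handle bot",255,206,.148),("pivA",297,160,.118),("pivB",294,230,.118)]: print(n,onz(c,u,v,z))
E
```

```text
lidcentre [ 0.57153981 -0.03969286  0.17      ]
handle top [0.60922418 0.04623542 0.148     ]
handle bot [0.53775038 0.05033182 0.148     ]
pivA [ 0.65094284 -0.03992609  0.118     ]
pivB [ 0.49069968 -0.03668327  0.118     ]
```

View pics/crop1.png

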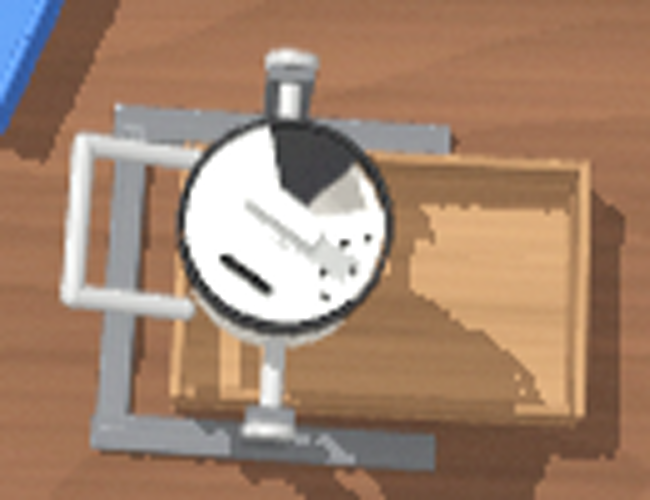

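View pics/crop2.png

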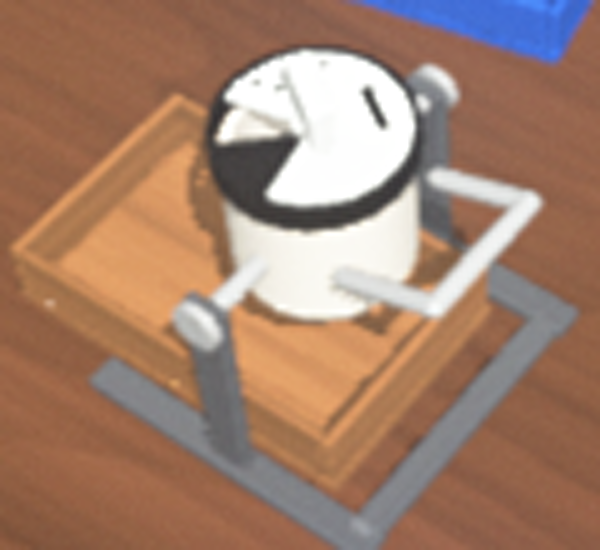

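Crop 1: lid centre at about (287,226), handle bar from (82,145) to (70,297), wooden tray x from 170 to 590, cut-out quarter to the upper right, and the knob lying about 30° clockwise of the pour axis. So the dial is at about +0.5. Crop 2: handle corners at (535,200) and (435,308), and the pouring side over the tray. The wooden tray choice is confirmed.

```bash
python3 - <<'E'
import pickle
from h import *
d=pickle.load(open("d0.pkl","rb")); T,S=d["top"],d["scene"]
ft=lambda u,v:(240+(u+.5)/5-.5,145+(v+.5)/5-.5)
fs=lambda u,v:(185+(u+.5)/5-.5,180+(v+.5)/5-.5)
def tri(a,b):
    o1,d1=ray(T,*ft(*a));o2,d2=ray(S,*fs(*b))
    k=np.linalg.lstsq(np.c_[d1,-d2],o2-o1,rcond=None)[0]
    p,q=o1+k[0]*d1,o2+k[1]*d2
    return np.round((p+q)/2,4),round(np.linalg.norm(p-q),4)
print("hA",tri((82,145),(535,200)),"hB",tri((70,297),(435,308)))
print("pA",tri((292,62),(437,88)),"pB",tri((270,425),(200,318)))
print("lid",onz(T,*ft(286.5,226),.168))
for n,p,z in[("hA",(82,145),.148),("hB",(70,297),.148),("pA",(292,62),.12),("pB",(270,425),.12),("f1",(118,108),.006),("f1b",(450,130),.006),("f2",(95,448),.006),("f2b",(435,468),.006),
 ("t1",(590,163),.04),("t2",(582,420),.04),("t3",(172,405),.04),("kn",(250,205),.18),("kn2",(320,245),.18)]: print(n,np.round(onz(T,*ft(*p),z),4))
E
```

```text
hA (array([0.5891, 0.0625, 0.2045]), np.float64(0.0341)) hB (array([0.5643, 0.0397, 0.0824]), np.float64(0.0425))
pA (array([ 0.603 , -0.0016,  0.2526]), np.float64(0.081)) pB (array([ 0.5452, -0.083 , -0.0363]), np.float64(0.1134))
lid [ 0.57235151 -0.03953496  0.168     ]
hA [0.61   0.0507 0.148 ]
hB [0.5421 0.0535 0.148 ]
pA [ 0.6575 -0.042   0.12  ]
pB [ 0.4914 -0.0357  0.12  ]
f1 [0.6613 0.0411 0.006 ]
f1b [ 0.6545 -0.1259  0.006 ]
f2 [0.4897 0.0468 0.006 ]
f2b [ 0.4844 -0.1203  0.006 ]
t1 [ 0.632  -0.1907  0.04  ]
t2 [ 0.5063 -0.187   0.04  ]
t3 [0.5081 0.0092 0.04  ]
kn [ 0.5787 -0.0234  0.18  ]
kn2 [ 0.5623 -0.0535  0.18  ]
```

carry_out(steps=[[-1,-0.0218,-0.033,0,0,0,0],[-1,-0.0218,-0.033,0,0,0,0],[-1,-0.0218,-0.033,0,0,0,0],[-1,-0.0218,-0.033,0,0,0,0],[-1,-0.0218,-0.033,0,0,0,0],[-1,-0.0218,-0.033,0,0,0,0],[-1,-0.0218,-0.033,0,0,0,0],[-1,-0.0218,-0.033,0,0,0,0],[-1,-0.0218,-0.033,0,0,0,0],[-1,-0.0218,-0.033,0,0,0,0],[-1,-0.0218,-0.033,0,0,0,0],[-1,-0.0218,-0.033,0,0,0,0],[-1,-0.0218,-0.033,0,0,0,0],[-1,-0.0218,-0.033,0,0,0,0],[-1,-0.0218,-0.033,0,0,0,0],[-1,-0.0218,-0.033,0,0,0,0]], grip_force=40)

```text
clock: 2.1
tcp_pos: [0.5734, -0.039, 0.2498]
orientation: [0.0, 0.815, -0.579, -0.0]
wrist_force: [-0.3, -0.3, 0.2]
finger_gap: -0.0001
```

carry_out(steps=[[-1,0,0,0,0,0,-0.185],[-1,0,0,0,0,0,-0.185],[-1,0,0,0,0,0,-0.185],[-1,0,0,0,0,0,-0.185],[-1,0,0,0,0,0,-0.185],[-1,0,0,0,0,0,-0.185],[-1,0,0,0,0,0,-0.185],[-1,0,0,0,0,0,-0.185],[-1,0,0,0,0,0,-0.185],[-1,0,0,0,0,0,-0.185],[-1,0,0,0,0,0,-0.185],[-1,0,0,0,0,0,-0.185],[-1,0,0,0,0,0,-0.185],[-1,0,0,0,0,0,-0.185],[-1,0,0,0,0,0,-0.185],[-1,0,0,0,0,0,-0.185],[-1,0,0,0,0,0,-0.185],[-1,0,0,0,0,0,-0.185],[-1,0,0,0,0,0,-0.185],[-1,0,0,0,0,0,-0.185]])

```text
clock: 4.6
tcp_pos: [0.5727, -0.0402, 0.2497]
orientation: [-0.001, 0.33, 0.944, -0.0]
wrist_force: [0.7, -0.4, -0.1]
finger_gap: -0.0001
```

```bash
cat >> h.py <<'E'
from scipy.spatial.transform import Rotation as Ro
def st(s):
    R=Ro.from_quat(np.roll(s["orientation"],-1)).as_matrix()
    print("t",round(s["clock"],2),"tcp",np.round(s["tcp_pos"],4),"yaw",np.round(np.degrees(np.arctan2(R[1,0],R[0,0])),1),"zt",np.round(R[:,2],3),"F",np.round(s["wrist_force"],1),"gap",round(s["finger_gap"],4),"q",np.round(s["joint_pos"],2)); return R
def to(s,P): # shift in tool axes to world point
    R=Ro.from_quat(np.roll(s["orientation"],-1)).as_matrix(); return np.round(R.T@(np.array(P)-s["tcp_pos"]),4)
E
python3 - <<'E'
from workcell import env
from h import *
s=env.get_state(); st(s); print(to(s,[.573,-.040,.222]))
c=env.read_camera("wrist"); cv2.imwrite("pics/w1.png",c["color"][:,:,::-1]); print(c["K"],c["R"],c["t"])
E
```

```text
t 4.6 tcp [ 0.5727 -0.0402  0.2497] yaw 141.5 zt [-0.001  0.    -1.   ] F [ 0.7 -0.4 -0.1] gap -0.0001 q [-0.21  0.31  0.04  1.3  -0.   -1.11]
[-0.0002  0.0003  0.0277]
[[325.1922621    0.         286.24326442]
 [  0.         325.1922621  211.54430646]
 [  0.           0.           1.        ]] [[-0.78295936  0.62207175  0.00117266]
 [ 0.59895396  0.75335076  0.27150836]
 [ 0.16801426  0.21328238 -0.96243537]] [ 0.4727603  -0.34692417  0.29152774]
```

View pics/w1.png

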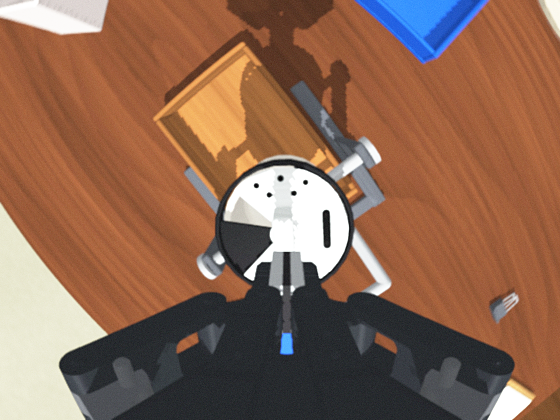

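Wrist view: lid centred at (285,222), knob strip along x≈282 and nearly vertical, and shut fingertips right over the knob. Pressing now.

carry_out(steps=[[-1,0,0,0.014,0,0,0],[-1,0,0,0.014,0,0,0],[-1,0,0,0.003,0,0,0],[-1,0,0,0.002,0,0,0],[-1,0,0,0.002,0,0,0],[-1,0,0,0.002,0,0,0],[-1,0,0,0,0,0,0]])

```text
clock: 5.52
tcp_pos: [0.5732, -0.0402, 0.2133]
orientation: [0.0, 0.332, 0.943, 0.0]
wrist_force: [-1.4, -0.2, 0.0]
finger_gap: 0.0004
```

carry_out(steps=[[-1,0,0,0.001,0,0,0],[-1,0,0,0,0,0,0]])

```text
clock: 5.78
tcp_pos: [0.5732, -0.0402, 0.2124]
orientation: [0.0, 0.332, 0.943, 0.0]
wrist_force: [-0.5, -0.1, 1.0]
finger_gap: -0.0002
```

carry_out(steps=[[-1,0,0,0.001,0,0,0],[-1,0,0,0.001,0,0,0]])

```text
clock: 6.02
tcp_pos: [0.5733, -0.0403, 0.2114]
orientation: [0.001, 0.332, 0.943, 0.0]
wrist_force: [-2.8, 0.5, 11.7]
finger_gap: 0.0001
```

carry_out(steps=[[-1,0,0,0.001,0,0,0],[-1,0,0,0.001,0,0,0]])

```text
clock: 6.28
tcp_pos: [0.5734, -0.0403, 0.2112]
orientation: [0.002, 0.332, 0.943, 0.0]
wrist_force: [-7.3, 0.5, 20.6]
finger_gap: 0.0
```

Lid bottomed out firmly: TCP z is 0.2112 (predicted 0.2115) at 20 N. Back off, open, and straddle the knob.

carry_out(steps=[[-1,0,0,-0.015,0,0,0],[0,0,0,0,0,0,0],[0,0,0,0,0,0,0],[0,0,0,0,0,0,0],[0,0,0,0.009,0,0,0],[0,0,0,0.009,0,0,0],[0,0,0,0.009,0,0,0],[0,0,0,0.008,0,0,0],[-1,0,0,0,0,0,0],[-1,0,0,0,0,0,0],[-1,0,0,0,0,0,0],[-1,0,0,0,0,0,0]], grip_force=30)

```text
clock: 7.78
tcp_pos: [0.5738, -0.0408, 0.1888]
orientation: [0.001, 0.333, 0.943, -0.0]
wrist_force: [2.1, -3.4, 0.2]
finger_gap: 0.0109
```

```bash
python3 - <<'E'
from workcell import env
from h import *
s=env.get_state(); st(s); print(s["ft_torque"])
E
```

```text
t 7.78 tcp [ 0.5738 -0.0408  0.1888] yaw 141.2 zt [ 0.002 -0.001 -1.   ] F [ 2.1 -3.4  0.2] gap 0.0109 q [-0.21  0.34 -0.07  1.16 -0.   -1.1 ]
[-0.69384456 -0.62446354  0.11798672]
```

carry_out(steps=[[-1,0,0,0,0,0,0.1],[-1,0,0,0,0,0,0.1],[-1,0,0,0,0,0,0.1],[-1,0,0,0,0,0,0.1],[-1,0,0,0,0,0,0.1],[-1,0,0,0,0,0,0.1],[-1,0,0,0,0,0,0.1],[-1,0,0,0,0,0,0.1],[-1,0,0,0,0,0,0.1],[-1,0,0,0,0,0,0.032],[-1,0,0,0,0,0,0],[-1,0,0,0,0,0,0]])

```text
clock: 9.28
tcp_pos: [0.5731, -0.0394, 0.1887]
orientation: [-0.0, 0.72, 0.694, 0.001]
wrist_force: [0.3, 5.1, 4.4]
finger_gap: 0.0115
```

carry_out(steps=[[0,0,0,0,0,0,0],[0,0,0,0,0,0,0],[0,0,0,0,0,0,0],[0,0,0,-0.02,0,0,0],[0,0,0,-0.03,0,0,0],[-0.3,-0.03,0,-0.03,0,0,0],[-0.3,-0.03,0,0,0,0,0],[-0.3,-0.03,0,0,0,0,0],[-0.3,0,0,0,0,0,0]])

```text
clock: 10.4
tcp_pos: [0.5693, -0.1321, 0.2679]
orientation: [-0.0, 0.722, 0.692, -0.0]
wrist_force: [0.0, -0.6, -0.1]
finger_gap: 0.0302
```

```bash
python3 - <<'E'
from workcell import env
from h import *
s=env.get_state(); st(s)
a=env.read_camera("top")["color"][:,:,::-1][145:245,240:370]
w=env.read_camera("wrist");b=w["color"][:,:,::-1]
cv2.imwrite("pics/w2.png",np.hstack([cv2.resize(a,(400,308),interpolation=2),cv2.resize(b,(400,308),interpolation=3)]))
E
```

```text
t 10.4 tcp [ 0.5693 -0.1321  0.2679] yaw 87.6 zt [-0.001 -0.    -1.   ] F [ 0.  -0.6 -0.1] gap 0.0302 q [-0.37  0.33  0.11  1.35 -0.   -0.32]
```

View pics/w2.png

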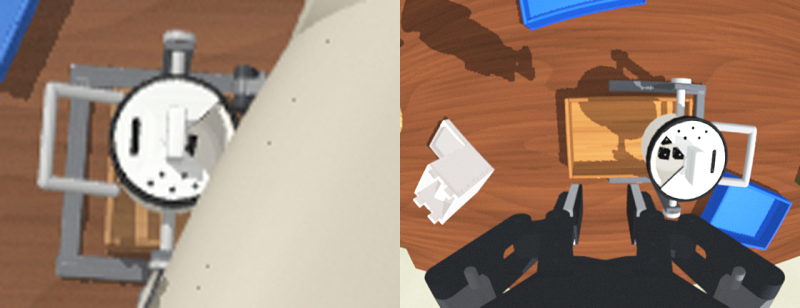

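Left crop: knob along the pivot axis. Right (wrist) view: cut-out faces the tray, with the dice showing through at (668,150). Now for the handle bar at about (0.576, 0.051, 0.148).

carry_out(steps=[[-0.3,0.03,0,0,0,0,0],[-0.3,0.05,0,0,0,0,0],[-0.3,0.05,0,0,0,0,0],[-0.3,0.053,0,0,0,0,0],[-0.3,0,0,0.03,0,0,0],[-0.3,0,0,0.03,0,0,0],[-0.3,0,0,0.03,0,0,0],[-0.3,0,0,0.015,0,0,0],[-0.3,0,0,0.015,0,0,0],[-0.3,0,0,0,0,0,0]])

```text
clock: 11.75
tcp_pos: [0.5761, 0.0529, 0.1476]
orientation: [-0.001, 0.721, 0.693, -0.001]
wrist_force: [0.2, 0.6, -0.2]
finger_gap: 0.0304
```

carry_out(steps=[[-1,0,0,0,0,0,0],[-1,0,0,0,0,0,0],[-1,0,0,0,0,0,0],[-1,0,0,0,0,0,0]], grip_force=25)

```text
clock: 12.25
tcp_pos: [0.5771, 0.0509, 0.1492]
orientation: [0.002, 0.721, 0.693, -0.001]
wrist_force: [-0.2, -5.1, -1.5]
finger_gap: 0.0093
```

```bash
python3 - <<'E'
from workcell import env
from h import *
s=env.get_state(); R=st(s)
# arc plan: tool yaw stays; shifts in tool axes
sx=np.array([-.038,-.999,0]); P=np.array([.573,-.040,.118])
f=lambda p:P+sx*(-.09*np.cos(p)+.03*np.sin(p))+np.array([0,0,.09*np.sin(p)+.03*np.cos(p)])
last=f(0)
for p in np.arange(.1,2.31,.1):
    print(round(p,2),np.round(R.T@(f(p)-last),4),end=";"); last=f(p)
a=env.read_camera("scene")["color"][:,:,::-1][150:300,180:330]
cv2.imwrite("pics/s3.png",cv2.resize(a,(600,600),interpolation=2))
E
```

```text
t 12.25 tcp [0.5771 0.0509 0.1492] yaw 87.7 zt [ 0.001 -0.004 -1.   ] F [-0.2 -5.1 -1.5] gap 0.0093 q [-0.05  0.37 -0.13  1.07 -0.   -0.01]
0.1 [-0.0035  0.     -0.0088];0.2 [-0.0043  0.     -0.0084];0.3 [-0.0052  0.     -0.008 ];0.4 [-0.0059  0.     -0.0074];0.5 [-0.0066  0.     -0.0068];0.6 [-0.0073  0.     -0.0061];0.7 [-0.0078  0.     -0.0053];0.8 [-0.0083  0.     -0.0045];0.9 [-0.0087  0.     -0.0037];1.0 [-0.0091  0.     -0.0028];1.1 [-0.0093  0.     -0.0018];1.2 [-0.0094  0.     -0.0009];1.3 [-0.0095  0.      0.    ];1.4 [-0.0094  0.      0.001 ];1.5 [-0.0093  0.      0.0019];1.6 [-0.009   0.      0.0028];1.7 [-0.0087  0.      0.0037];1.8 [-0.0083  0.      0.0046];1.9 [-0.0078  0.      0.0054];2.0 [-0.0072  0.      0.0061];2.1 [-0.0066  0.      0.0068];2.2 [-0.0059  0.      0.0075];2.3 [-0.0051  0.      0.008 ];
```

View pics/s3.png

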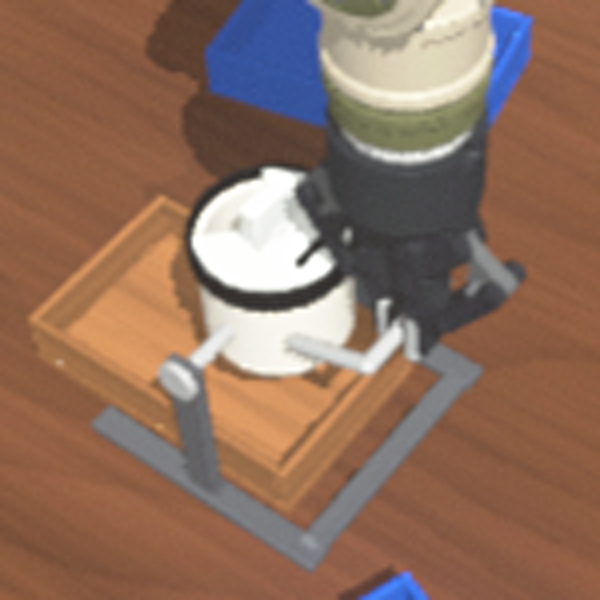

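The bar is held (gap 9.3 mm); the fingers straddle it at (400,345). The tool leans away from the lid as the jar tips. Tipping to 1.0 first, then 1.7.

carry_out(steps=[[-1,-0.0035,0,-0.0088,0,0,0],[-1,-0.0043,0,-0.0084,0,0,0],[-1,-0.0052,0,-0.008,0,0,0],[-1,-0.0059,0,-0.0074,0,0,0],[-1,-0.0066,0,-0.0068,0,0,0],[-1,-0.0073,0,-0.0061,0,0,0],[-1,-0.0078,0,-0.0053,0,0,0],[-1,-0.0083,0,-0.0045,0,0,0],[-1,-0.0087,0,-0.0037,0,0,0],[-1,-0.0091,0,-0.0028,0,0,0]])

```text
clock: 13.55
tcp_pos: [0.5747, -0.012, 0.2134]
orientation: [0.0, 0.72, 0.694, 0.003]
wrist_force: [1.3, 6.0, 8.0]
finger_gap: 0.009
```

```bash
cat >> h.py <<'E'
def tip(s):
    P=np.array([.573,-.040,.118]); sx=np.array([-.038,-.999,0]); v=s["tcp_pos"]-P
    x,z=v@sx,v[2]; print("tip",round(np.arctan2(.03,-.09)-np.arctan2(z,x),3),"r",round(np.hypot(x,z),4))
E
python3 - <<'E'
from workcell import env
from h import *
s=env.get_state(); st(s); tip(s)
E
```

```text
t 13.55 tcp [ 0.5747 -0.012   0.2134] yaw 87.9 zt [ 0.004  0.004 -1.   ] F [1.3 6.  8. ] gap 0.009 q [-0.16  0.32 -0.03  1.21  0.   -0.13]
tip 0.963 r 0.0994
```

carry_out(steps=[[-1,-0.0093,0,-0.0018,0,0,0],[-1,-0.0094,0,-0.0009,0,0,0],[-1,-0.0095,0,0,0,0,0],[-1,-0.0094,0,0.001,0,0,0],[-1,-0.0093,0,0.0019,0,0,0],[-1,-0.009,0,0.0028,0,0,0],[-1,-0.0087,0,0.0037,0,0,0]])

```text
clock: 14.42
tcp_pos: [0.5722, -0.0784, 0.2054]
orientation: [0.001, 0.72, 0.694, 0.001]
wrist_force: [1.6, 2.6, 4.9]
finger_gap: 0.0091
```

```bash
python3 - <<'E'
from workcell import env
from h import *
s=env.get_state(); st(s); tip(s)
E
```

```text
t 14.43 tcp [ 0.5722 -0.0784  0.2054] yaw 87.8 zt [ 0.003  0.    -1.   ] F [1.6 2.6 4.9] gap 0.0091 q [-0.28  0.33 -0.04  1.2   0.   -0.24]
tip 1.663 r 0.0955
```

carry_out(steps=[[-1,-0.0083,0,0.0046,0,0,0],[-1,-0.0078,0,0.0054,0,0,0],[-1,-0.0072,0,0.0061,0,0,0],[-1,-0.0066,0,0.0068,0,0,0],[-1,-0.0059,0,0.0075,0,0,0],[-1,0,0,0,0,0,0],[-1,0,0,0,0,0,0],[-1,0,0,0,0,0,0],[-1,0,0,0,0,0,0]])

```text
clock: 15.55
tcp_pos: [0.5707, -0.1154, 0.1729]
orientation: [0.001, 0.721, 0.693, -0.001]
wrist_force: [3.9, -3.2, 0.0]
finger_gap: 0.0087
```

```bash
python3 - <<'E'
from workcell import env
from h import *
s=env.get_state(); st(s); tip(s)
a=env.read_camera("scene")["color"][:,:,::-1][150:300,180:330]
b=env.read_camera("top")["color"][:,:,::-1][145:245,250:370]
cv2.imwrite("pics/s4.png",np.hstack([cv2.resize(a,(400,400),interpolation=2),cv2.resize(b,(400,400),interpolation=2)]))
E
```

```text
t 15.55 tcp [ 0.5707 -0.1154  0.1729] yaw 87.7 zt [ 0.001 -0.002 -1.   ] F [ 3.9 -3.2  0. ] gap 0.0087 q [-0.34  0.36 -0.08  1.13 -0.   -0.3 ]
tip 2.191 r 0.0933
```

View pics/s4.png

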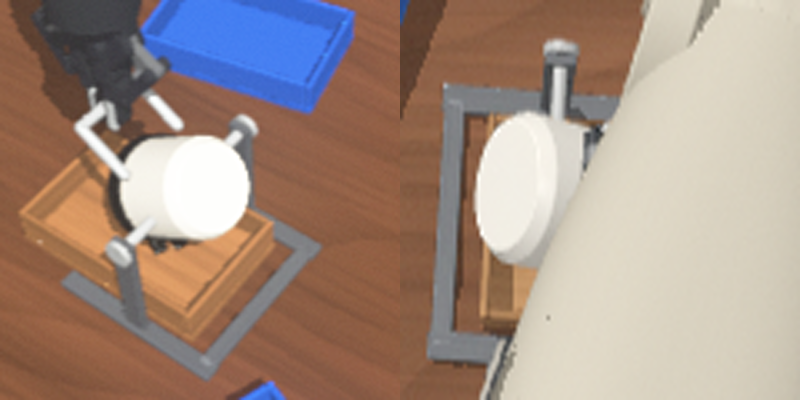

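Dice show dark under the jar's mouth at about (165,245) in the scene crop. Rocking to empty the rest.

carry_out(steps=[[-1,0.0125,0,-0.0143,0,0,0],[-1,0.015,0,-0.0115,0,0,0],[-1,0.017,0,-0.0083,0,0,0],[-1,0.0183,0,-0.0047,0,0,0],[-1,-0.0183,0,0.0047,0,0,0],[-1,-0.017,0,0.0083,0,0,0],[-1,-0.015,0,0.0115,0,0,0],[-1,-0.0125,0,0.0143,0,0,0],[-1,-0.007,0,0.0105,0,0,0],[-1,0,0,0,0,0,0],[-1,0.007,0,-0.0105,0,0,0],[-1,0.0125,0,-0.0143,0,0,0],[-1,0.015,0,-0.0115,0,0,0],[-1,-0.015,0,0.0115,0,0,0],[-1,-0.0125,0,0.0143,0,0,0],[-1,0,0,0,0,0,0],[-1,0,0,0,0,0,0]])

```text
clock: 17.77
tcp_pos: [0.5705, -0.1158, 0.1721]
orientation: [0.001, 0.721, 0.693, -0.001]
wrist_force: [4.6, -2.5, -0.4]
finger_gap: 0.0085
```

```bash
python3 - <<'E'
from workcell import env
from h import *
s=env.get_state(); st(s); tip(s)
w=env.read_camera("wrist");cv2.imwrite("pics/w5.png",w["color"][:,:,::-1])
a=env.read_camera("scene")["color"][:,:,::-1][180:290,180:290]
b=w["color"][:,:,::-1]
cv2.imwrite("pics/s5.png",np.hstack([cv2.resize(a,(380,420),interpolation=2),b[:, 140:]]))
E
```

```text
t 17.77 tcp [ 0.5705 -0.1158  0.1721] yaw 87.7 zt [ 0.    -0.002 -1.   ] F [ 4.6 -2.5 -0.4] gap 0.0085 q [-0.34  0.36 -0.08  1.13 -0.   -0.3 ]
tip 2.2 r 0.0932
```

View pics/s5.png

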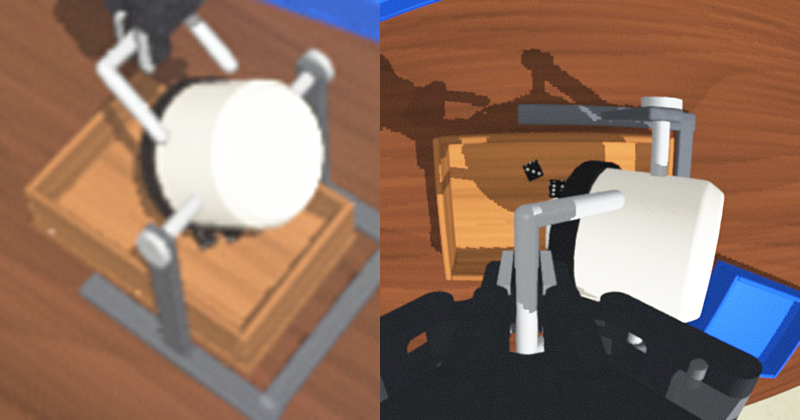

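carry_out(steps=[[-1,0.0125,0,-0.0143,0,0,0],[-1,0.015,0,-0.0115,0,0,0],[-1,0.017,0,-0.0083,0,0,0],[-1,0.0183,0,-0.0047,0,0,0],[-1,0.0189,0,-0.001,0,0,0],[-1,0.0187,0,0.0027,0,0,0],[-1,0.0178,0,0.0065,0,0,0],[-1,0.0161,0,0.0098,0,0,0],[-1,0,0,0,0,0,0]])

```text
clock: 19.0
tcp_pos: [0.5754, 0.0216, 0.1918]
orientation: [-0.001, 0.72, 0.694, 0.0]
wrist_force: [5.5, 0.8, -2.3]
finger_gap: 0.0089
```

```bash
python3 - <<'E'
from workcell import env
from h import *
s=env.get_state(); st(s); tip(s)
w=env.read_camera("wrist")["color"][:,:,::-1]
t=env.read_camera("top")["color"][:,:,::-1][160:245,265:375]
cv2.imwrite("pics/s6.png",np.hstack([cv2.resize(t,(380,300),interpolation=2),cv2.resize(w,(400,300),interpolation=3)]))
E
```

```text
t 19.0 tcp [0.5754 0.0216 0.1918] yaw 87.9 zt [-0.001  0.001 -1.   ] F [ 5.5  0.8 -2.3] gap 0.0089 q [-0.1   0.34 -0.06  1.17  0.   -0.07]
tip 0.553 r 0.0961
```

View pics/s6.png

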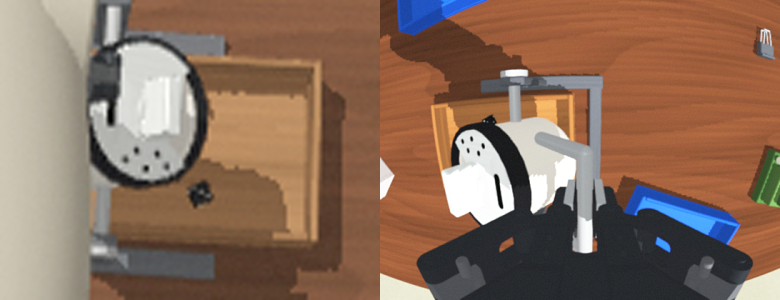

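carry_out(steps=[[-1,0.0139,0,0.0129,0,0,0],[-1,0.0111,0,0.0154,0,0,0],[-1,0.0078,0,0.0172,0,0,0],[-1,0,0,0.002,0,0,0],[-1,0,0,0.001,0,0,0]])

```text
clock: 19.73
tcp_pos: [0.577, 0.051, 0.147]
orientation: [0.003, 0.721, 0.693, -0.001]
wrist_force: [-3.8, -11.3, 22.3]
finger_gap: 0.0083
```

```bash
python3 - <<'E'
from workcell import env
from h import *
s=env.get_state(); st(s); tip(s)
E
```

```text
t 19.73 tcp [0.577 0.051 0.147] yaw 87.7 zt [ 0.002 -0.006 -1.   ] F [ -3.8 -11.3  22.3] gap 0.0083 q [-0.05  0.37 -0.13  1.07 -0.01 -0.01]
tip -0.013 r 0.0955
```

Upright and pressing 22 N against the stop. Release and go to the viewing pose.

carry_out(steps=[[-0.3,0,0,-0.003,0,0,0],[-0.3,0,0,0,0,0,0],[-0.3,0,0,0,0,0,0],[-0.3,0,0,-0.03,0,0,0],[-0.3,0,0,-0.04,0,0,0],[-0.3,0,0,-0.05,0,0,0],[-0.3,-0.05,0,-0.02,0,0,0],[-0.3,-0.05,0,0,0,0,0],[-0.3,-0.05,0,0,0,0,0],[-0.3,-0.04,0,0,0,0,0],[-0.3,0,0,0,0,0,0]])

```text
clock: 21.1
tcp_pos: [0.5689, -0.1394, 0.2871]
orientation: [-0.001, 0.722, 0.692, -0.0]
wrist_force: [-0.9, 0.3, -0.2]
finger_gap: 0.03
```

```bash
python3 - <<'E'
from workcell import env
from h import *
s=env.get_state(); st(s)
w=env.read_camera("wrist")["color"][:,:,::-1]
a=env.read_camera("scene")["color"][:,:,::-1][180:290,180:290]
cv2.imwrite("pics/w7.png",np.hstack([cv2.resize(a,(400,400),interpolation=2),cv2.resize(w[80:330,180:430],(400,400),interpolation=2)]))
cv2.imwrite("pics/w7full.png",w)
E
```

```text
t 21.1 tcp [ 0.5689 -0.1394  0.2871] yaw 87.6 zt [-0.002  0.001 -1.   ] F [-0.9  0.3 -0.2] gap 0.03 q [-0.38  0.33  0.16  1.4  -0.   -0.33]
```

View pics/w7.png

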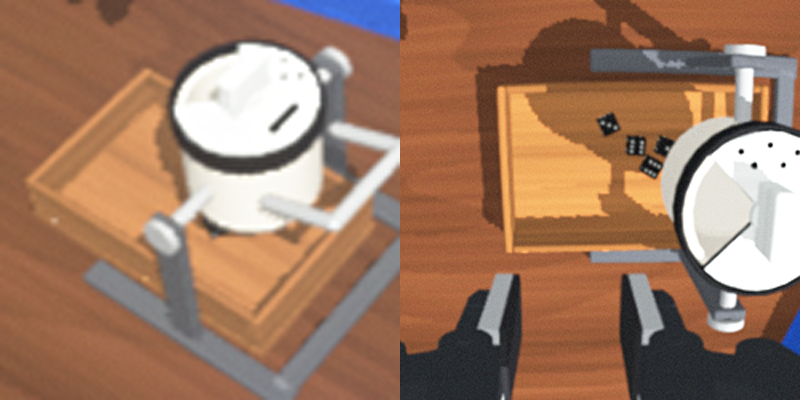

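Wrist crop: all four dice lie in the wooden tray, at (608,124), (635,146), (664,144) and (651,167). The jar is upright and its opening empty. A dark strip shows along one cut-out edge, so I'll measure the dial angle on a rectified view of the dial plane.

```bash
python3 - <<'E'
from workcell import env
from h import *
c=env.read_camera("wrist"); sx=np.array([-.038,-.999,0]); sx/=np.linalg.norm(sx); sy=np.array([-sx[1],sx[0],0])
S=5; g=(np.arange(110*S)-55*S)/S/1000
U,V=np.meshgrid(g,-g)   # right = stand x, up = stand y
X=np.array([.573,-.040,.1645])+U[...,None]*sx+V[...,None]*sy
p=X@c["R"].T+c["t"]; K=c["K"]; rr=np.hypot(p[...,0],p[...,1]); th=np.arctan2(rr,p[...,2])
mx=(K[0,2]+K[0,0]*th*p[...,0]/rr).astype(np.float32); my=(K[1,2]+K[1,1]*th*p[...,1]/rr).astype(np.float32)
r=cv2.remap(c["color"],mx,my,cv2.INTER_CUBIC)[:,:,::-1]
cv2.imwrite("pics/rect.png",r)
m=(r.max(2)<90).astype(np.uint8)
n,l,s,ce=cv2.connectedComponentsWithStats(m)
for i in range(1,n):
    if s[i,4]>25:
        q=np.argwhere(l==i)[:,::-1].astype(np.float32); print(s[i,4],np.round((ce[i]-275)/S*[1,-1],1),cv2.minAreaRect(q)[1:])
E
```

```text
250 [ 8.3 53.5] ((22.0, 22.0), 90.0)
31498 [11.   2.8] ((486.568359375, 478.5185546875), 63.43495178222656)
2819 [48.  49.3] ((82.63775634765625, 47.51045608520508), 68.68209075927734)
2180 [-28.7   1.2] ((127.11027526855469, 18.244298934936523), 88.56790161132812)
110 [11.6 10.5] ((3.535533905029297, 38.890872955322266), 45.0)
133 [  8.  -24.1] ((12.0, 12.0), 90.0)
68 [ -8.3 -24.5] ((8.485280990600586, 8.485280990600586), 45.0)
767 [ 52.9 -33.7] ((47.99999237060547, 27.999996185302734), 90.0)
77 [ 15.5 -31. ] ((8.485280990600586, 9.192387580871582), 45.0)
74 [-16.  -31.3] ((9.0, 8.0), 90.0)
74 [ -0.2 -34.6] ((8.485280990600586, 8.485280990600586), 45.0)
```

View pics/rect.png

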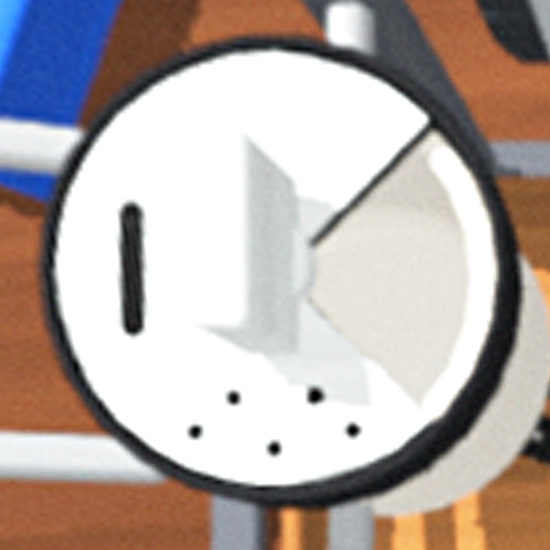

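The slot lies at 88.6° and the holes are symmetric about the pivot axis, so the dial is within about 1.5° of square. The dark strip is only the lid's wall. I'll touch the knob once more to confirm the lid is still home, expecting contact at TCP z≈0.211.

carry_out(steps=[[-1,0.03,0,0,0,0,0],[-1,0.035,0,0,0,0,0],[-1,0.034,0,0,0,0,0],[-1,0,0,0.03,0,0,0],[-1,0,0,0.03,0,0,0],[-1,0,0,0.007,0,0,0],[-1,0,0,0.004,0,0,0],[-1,0,0,0.002,0,0,0],[-1,0,0,0,0,0,0]])

```text
clock: 22.38
tcp_pos: [0.5735, -0.0383, 0.2161]
orientation: [0.001, 0.721, 0.693, 0.0]
wrist_force: [0.5, -0.6, -0.0]
finger_gap: 0.0005
```

carry_out(steps=[[-1,0,0,0.002,0,0,0],[-1,0,0,0.002,0,0,0],[-1,0,0,0.001,0,0,0]])

```text
clock: 22.75
tcp_pos: [0.5733, -0.0384, 0.2114]
orientation: [0.001, 0.721, 0.693, 0.0]
wrist_force: [-2.7, 1.0, 10.2]
finger_gap: 0.0003
```

carry_out(steps=[[-1,0,0,-0.01,0,0,0],[-1,0,0,-0.03,0,0,0],[-1,0,0,-0.04,0,0,0],[-1,0,0,-0.03,0,0,0],[-1,0,0,0,0,0,0],[-1,0,0,0,0,0,0]])

```text
clock: 23.5
tcp_pos: [0.573, -0.0382, 0.3198]
orientation: [-0.0, 0.721, 0.693, -0.0]
wrist_force: [-0.3, -0.1, -0.0]
finger_gap: 0.0
```

```bash
python3 - <<'E'
from workcell import env
from h import *
st(env.get_state()); print(env.hand_in())
E
```

```text
t 23.5 tcp [ 0.573  -0.0382  0.3198] yaw 87.8 zt [-0.001  0.    -1.   ] F [-0.3 -0.1 -0. ] gap 0.0 q [-0.21  0.31  0.2   1.47 -0.   -0.17]
the job is handed in; nothing more can be done
None
```

The job is done and was handed in at 23.5 s. I pressed the lid home, turned the dial to its quarter cut-out over the pouring side, tipped and rocked the jar by its handle, and swung it back to its upright stop.

**What the last checks showed:**
- **Dice:** all four lie in the wooden tray, and nothing shows in the jar through the opening.
- **Dial:** it is within about 1.5° of square.
- **Jar:** it was pushed against its upright stop with about 22 N before I let go.
- **Lid:** a second touch on the knob stopped at the same height as the first press (0.2114 m against 0.2112 m). There was no contact 5 mm above that, so the lid is still home.
- **Bystanders:** the arm did not come near the dice tower, binder clip or terrain block. I made no separate measurement of them at the end.

**What disagreed:** in the last wrist picture the dial measured about 88 mm across instead of 85 mm, which could have meant a lid standing proud. The second touch ruled that out.

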